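# Tip a standing power unit over onto its back on the lay-down pad

### The arm

A 7-joint arm with a two-finger parallel gripper is mounted at the origin on a cart in front of the work surface, level with it; the furniture and walls round the work are solid. World frame = base frame: x ahead of the robot, y to its left, z up, the work surface at z = 0. Lengths are in m, angles in rad, forces in N, time in s.
With the tool pointing down it reaches from about 0.4 to 0.925 m from the base axis. Payload 4.1 kg.
Tool frame: the origin (TCP) lies on the centre line of the jaws, within the pads' length; the fingertips stand 8 mm ahead of it and the grasp point (between the pads) lies 11 mm behind it; z points along the fingers, y is the line along which they close (so a half turn about z gives the same grasp; the last joint's range is limited). The gripper opens to 85 mm and grips with 20 to 120 N. Pads are 22 mm wide; open, the fingers measure 114 mm over their backs; the gripper's body (76 mm by 85 mm) begins 54 mm behind the grasp point. The pads swing forward as they close: fully open they stand 13 mm farther back than shut.
Start: joints at [1.047, 0.398, 0.045, 1.537, -0.019, 1.207, -0.051], TCP at [0.268, -0.592, 0.239] pointing down, gripper open.
Joint ranges: [-2.82, 2.82], [-0.49, 2.23], [-1.37, 1.46], [0, 2.46], [-1.36, 4.5], [0.23, 2], [-2.94, 2.94]. Speed limits (rad/s): [2.57, 2.57, 3.14, 3.14, 3.14, 3.14, 3.14].

### API

Orientations are given as a 3x3 rotation matrix whose columns are the frame's x, y, z axes.
In Python, from bench import env gives the robot as it stands. Calls block until the motion is done:
- env.movep(position, orientation): joint-space move of the TCP to a pose.
- env.move_linear(position, velocity=0.15, attitude=None, force_limit=None): straight line of the TCP; attitude=None keeps the orientation; velocity is the mean speed in m/s. With force_limit (N) it stops when the force on the tool has changed by that much, and returns True; else False.
- env.set_joints(angles): joint-space move.
- env.grip(opening, strength=None): finger opening in m; strength is the grip in N (None keeps the last); returns when the fingers have stopped.
- env.wait(seconds).
- env.ik(position, orientation): joint angles nearest the present ones, or None.
- env.get_state(): the state.
- env.camera(name): name is "side" or "top" or "wrist"; returns (picture, depth): 400x640x3 uint8, red, green, blue; 400x640 float32, m along the optical axis (not along the pixel's ray), 0 where there is no reading.
- env.camera_info(name): a dict with "intrinsics" (3x3 intrinsics, pixels), "T" (4x4, takes a point from camera to world coordinates). Camera axes: x right, y down, z forward; pixel columns grow to the right and rows downward; lengths in m; the calibration is good to about 2 mm. The wrist camera is an equidistant fisheye: a pixel r from the principal point sees the ray r / f radians off the axis. A picture is of the moment at which its call begins: read the wrist's pose just before it. camera_info takes no time and is no camera call; for the wrist camera it gives the pose at the moment of the call.
A pose or a line that the arm cannot do raises env.MotionError and nothing moves.
- env.finish_job(): hands the job in; it is judged then, once.
The state is a dict: "time": time; "q": joint angles; "dq": joint speeds; "tau": joint torques, N m; "eef_pos": TCP position; "eef_rot": TCP orientation; "wrist_force": force on the tool from outside, world axes, zero at the start; "torque": the same for the moment, N m; "opening": finger opening in m; "finger_force": force on a finger pad.
Only numpy, scipy, OpenCV 4.12 (cv2) and the standard library are available. Lean on these libraries where they do the work, as an engineer would, in place of code of your own. Each camera call takes 0.05 s, during which the arm holds its last target. There are 200 camera calls.

### The job

The wall-mount power unit standing on end has to lie on its back plate on the rubber pad. Without gripping or lifting it, push it along the bench, upright, until its heel meets the yellow edge of the pad, which is the stop; then tip it over that edge, and hold it back with the fingers on the top of its blue housing as it goes over, so that it comes down slowly and lands gently instead of dropping. Leave it lying flat and square on the pad, and leave the other things on the bench alone.

Things in the scene. Friction and masses are not known exactly. Their poses are not given: they have to be found in the camera images.
- unit: Loose wall-mount power unit, 0.5 to 0.75 kg, standing on end: bare aluminium back plate 145 tall, 70 wide, 10 thick with four dark holes; blue housing on the plate's lower half, 90 deep, 70 wide, 70 high, flush with the plate's bottom. Origin: middle of the heel (bottom edge of the plate's back face). x: the way the back looks, away from the housing, to the pad; z up the plate; y across.
- plate_top (a point): Middle of the plate's top end, 145 mm above the heel, 5 mm before the back face. The upper 75 mm of the plate stand free above the housing.
- housing_top (a point): Centre of the housing's flat top: 70 mm above the underside, 55 mm before the back face, 45 mm before the plate's front face. The corner between this top and the plate is open and free for the fingers. With the unit on its back this face stands upright and looks along the pad.
- housing_front (a point): Centre of the housing's front face, opposite the plate: 100 mm before the back face, 35 mm above the underside. Pushed here or lower the unit slides, pushed on the upper plate it tips. Uppermost when the unit lies on its back.
- balance (a point): The unit's centre of mass, about 27 mm before the back face and 56 mm above the underside. Tipped over the heel the unit overbalances at about 0.45 rad and from there falls by itself, unless fingers on the housing's top keep the housing from swinging up and over.
- pad: Pad fixed to the bench: black rubber sheet 180 long, 90 wide, 6 high, with a yellow metal strip 12 wide along its near short edge; that edge, 6 mm high, is the stop. The unit starts 15 to 50 mm short of it. It grips well (friction about 1.1, bare bench 0.6). Origin: middle of the yellow edge, at bench height. x: along the pad away from that edge (the way the unit is to fall); z up.
- multimeter: Yellow multimeter 125x66x37, loose bystander; origin under its centre.
- loupe: Black loupe 35x35x26, loose bystander; origin under its centre.
- alcohol_pump: White pump bottle with red collar 59x59x111, loose bystander; origin under its centre.
- tumbler: Blue tumbler 67x67x75, loose bystander; origin under its centre.
- solder_spool: Blue spool of solder 54x54x38, loose bystander; origin under its centre.

How it is judged:
By the outcome, as a careful person would: the job done as asked, in the order asked, and still so for the second after the job is handed in, with the robot touching nothing.
It also fails if it takes over 58 s, if anything falls off the work surface, if the arm or the gripper's body presses on something with over 40 N, if the wrist force passes 120 N, or if a joint passes its speed limit or range.

## Working session

There is one attempt and no reset: what is moved stays moved. The work goes in short steps, each a Python script; the robot and the scene stay as the last script left them, time stands still between calls to the robot, and variables do not carry over. Pictures are saved under pics/ and viewed, at most 10 in all, crops included, and the job is handed in when it is done.

```bash
ls; mkdir -p pics; python3 - <<'E'
from bench import env
import cv2, numpy as np
for n in ["top","side"]:
    im,d=env.camera(n); cv2.imwrite(f"pics/{n}0.png",im[:,:,::-1]); np.save(f"pics/{n}0.npy",d)
    i=env.camera_info(n); print(n,i["intrinsics"].round(1).tolist(),i["T"].round(3).tolist(),(d>0).mean())
s=env.get_state(); print(s["time"],s["eef_pos"],s["eef_rot"],s["opening"])
E
```

```text
pics
top [[391.7, 0.0, 322.6], [0.0, 391.7, 198.2], [0.0, 0.0, 1.0]] [[-0.01, -0.996, 0.09, 0.459], [-1.0, 0.01, -0.002, -0.012], [0.001, -0.091, -0.996, 1.12], [0.0, 0.0, 0.0, 1.0]] 0.99594140625
side [[390.2, 0.0, 321.2], [0.0, 390.2, 195.9], [0.0, 0.0, 1.0]] [[0.975, 0.129, -0.181, 0.754], [0.221, -0.63, 0.744, -0.945], [-0.018, -0.766, -0.643, 0.911], [0.0, 0.0, 0.0, 1.0]] 0.9958203125
0.1 [ 0.26766426 -0.59172739  0.23836387] [[ 9.11080167e-01  4.12228304e-01 -8.68285018e-04]
 [ 4.12229188e-01 -9.11078892e-01  1.53278214e-03]
 [-1.59219969e-04 -1.75441984e-03 -9.99998448e-01]] 0.08574723392332834
```

View pics/top0.png

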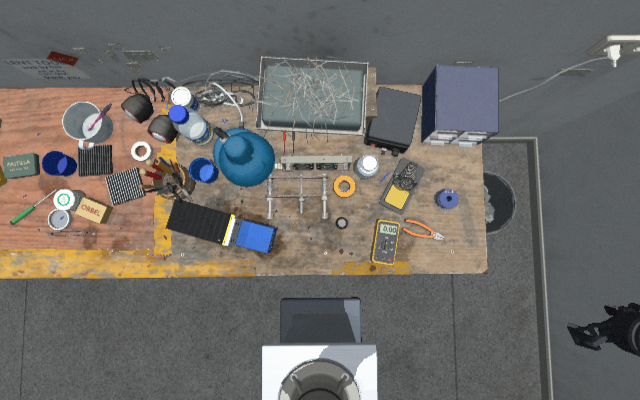

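View pics/side0.png

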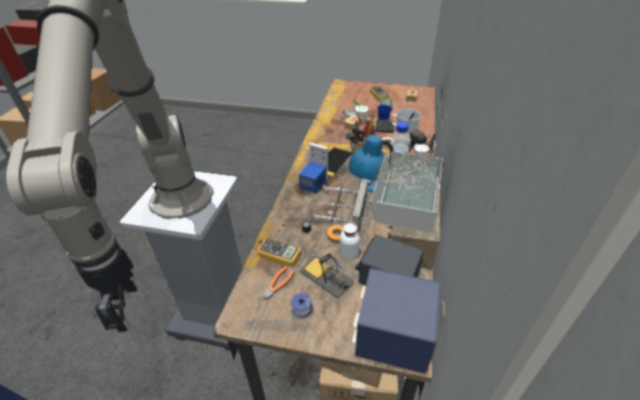

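Top view: the unit is at about (255,237), housing blue and plate bright at (237,230). The yellow strip is at about (232,232), and the black pad runs left to (168,215), so it falls along roughly +y. The lamp dome at (243,158) is the nearest obstacle. In the side view the unit is at (315,170). Next I'll measure with masks and depth.

```bash
cat > h.py <<'E'
from bench import env
import cv2, numpy as np
def cloud(n, im=None, d=None):
    if im is None: im,d=env.camera(n)
    i=env.camera_info(n); K=i["intrinsics"]; T=i["T"]
    v,u=np.mgrid[:400,:640]
    p=np.stack([(u-K[0,2])/K[0,0]*d,(v-K[1,2])/K[1,1]*d,d],-1)
    return im,d,p@T[:3,:3].T+T[:3,3]
def plane(n,uv,z):
    i=env.camera_info(n); K=i["intrinsics"]; T=i["T"]
    uv=np.asarray(uv,float); r=np.c_[(uv-K[:2,2])/K[[0,1],[0,1]],np.ones(len(uv))]@T[:3,:3].T
    return (T[:3,3]+r*((z-T[2,3])/r[:,2])[:,None])
E
python3 - <<'E'
from h import *
im=cv2.imread("pics/top0.png")[:,:,::-1]; d=np.load("pics/top0.npy")
im,d,P=cloud("top",im.copy(),d)
hsv=cv2.cvtColor(im,cv2.COLOR_RGB2HSV); H,S,V=[hsv[...,k].astype(int) for k in range(3)]
roi=np.zeros((400,640),bool); roi[195:265,155:290]=1
x,y,z=P[...,0],P[...,1],P[...,2]
ms={"pad_black":roi&(V<60)&(z<.025)&(z>-.01),"strip":roi&(H>20)&(H<35)&(S>120)&(V>150)&(abs(z-.006)<.012),
"hous_top":roi&(H>100)&(H<130)&(S>100)&(abs(z-.07)<.012),"plate_top":roi&(z>.125)&(z<.16)}
for k,m in ms.items():
    n,l,st,c=cv2.connectedComponentsWithStats(m.astype(np.uint8))
    if n<2: print(k,"none");continue
    b=1+np.argmax(st[1:,4]); m=l==b
    zz={"pad_black":.006,"strip":.006,"hous_top":.07,"plate_top":.145}[k]
    vu=np.argwhere(m); q=plane("top",vu[:,::-1],zz)[:,:2]
    r=cv2.minAreaRect((q*1000).astype(np.float32))
    print(k,m.sum(),"z",np.median(z[m]).round(4),"c",np.round(r[0],1),"size",np.round(r[1],1),"ang",round(r[2],2), "bbox",st[b,:4]); print(cv2.boxPoints(r).round(0).tolist())
# heights in neighbourhood
R=(x>.3)&(x<.9)&(y>-.15)&(y<.65)
for xa in np.arange(.3,.85,.05): print(round(xa,2),[round(float(np.max(z[(x>=xa)&(x<xa+.05)&(y>=ya)&(y<ya+.05)],initial=-.1)),2) for ya in np.arange(-.1,.6,.05)])
cv2.imwrite("pics/crop1.png",cv2.resize(im[190:270,150:300,::-1],None,fx=5,fy=5,interpolation=cv2.INTER_CUBIC))
E
```

```text
pad_black 1725 z 0.0056 c [499.4 339.3] size [165.5  88.7] ang 72.71 bbox [167 199  64  45]
[[432.0, 273.0], [517.0, 247.0], [566.0, 405.0], [482.0, 432.0]]
strip 59 z 0.0047 c [473.3 254.9] size [10.9 90.6] ang 72.1 bbox [222 214  13  32]
[[429.0, 264.0], [515.0, 236.0], [518.0, 246.0], [432.0, 274.0]]
hous_top 869 z 0.0695 c [453.7 168.5] size [90.4 68.9] ang 74.73 bbox [235 220  39  33]
[[409.0, 134.0], [475.0, 116.0], [499.0, 203.0], [432.0, 221.0]]
plate_top 159 z 0.1437 c [466.  215.1] size [14.  69.8] ang 74.6 bbox [224 218  13  28]
[[431.0, 218.0], [498.0, 199.0], [502.0, 213.0], [434.0, 231.0]]
0.3 [0.01, 0.0, 0.0, 0.01, 0.0, 0.01, 0.01, 0.01, 0.01, 0.01, 0.01, 0.01, 0.01, 0.01]
0.35 [0.01, 0.01, 0.01, 0.0, 0.01, 0.01, 0.01, 0.01, 0.01, 0.01, 0.01, 0.01, 0.01, 0.01]
0.4 [0.01, 0.0, 0.01, 0.0, 0.07, 0.08, 0.15, 0.01, 0.01, 0.01, 0.01, 0.01, 0.01, 0.01]
0.45 [0.03, 1.12, 0.01, 0.01, 0.08, 0.07, 0.15, 0.01, 0.01, 0.01, 0.01, 0.01, 0.0, 0.0]
0.5 [0.03, 0.03, 0.03, 0.01, 0.03, 0.0, 0.14, 0.01, 0.15, 0.12, 0.01, 0.01, 0.01, 0.04]
0.55 [0.02, 0.05, 0.04, 0.04, 0.13, 0.15, 0.14, 0.0, 0.16, 0.15, 0.16, 0.02, 0.02, 0.02]
0.6 [0.12, 0.12, 0.12, 0.12, 0.16, 0.22, 0.22, 0.13, 0.18, 0.2, 0.16, 0.0, 0.02, 0.02]
0.65 [0.2, 0.21, 0.21, 0.2, 0.17, 0.22, 0.22, 0.13, 0.08, 0.14, 0.14, 0.02, 0.02, 0.02]
0.7 [0.23, 0.24, 0.25, 0.24, 0.22, 0.15, 0.19, 0.17, 0.2, 0.2, 0.08, 0.07, 0.02, 0.08]
0.75 [0.24, 0.25, 0.26, 0.24, 0.23, 0.23, 0.02, 0.02, 0.2, 0.2, 0.08, 0.07, 0.15, 0.12]
0.8 [0.25, 0.25, 0.25, 0.24, 0.24, 0.2, 0.05, 0.03, 0.09, 0.09, 0.01, 0.08, 0.08, 0.08]
```

View pics/crop1.png

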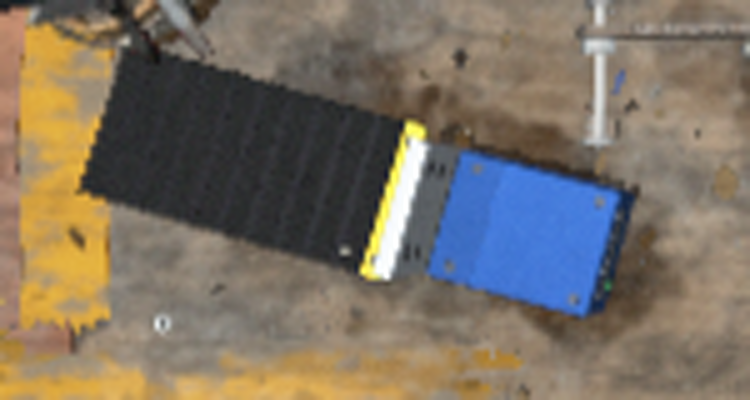

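Pad edge is near (0.470,0.247), direction 72.6°. The unit's yaw is about 75°, its heel about (0.468,0.221), so the gap is about 26 mm. The crop shows the unit and pad clearly, with some tools at crop (120-210, 0-55) near the pad's far corner. I'll check those heights against the hand's path, and check IK.

```bash
python3 - <<'E'
from h import *
im=cv2.imread("pics/top0.png")[:,:,::-1]; d=np.load("pics/top0.npy")
im,d,P=cloud("top",im.copy(),d); p=P.reshape(-1,3)
for xa in np.arange(.46,.64,.02): print(round(xa,2),[int(1000*np.max(p[(p[:,0]>=xa)&(p[:,0]<xa+.02)&(p[:,1]>=ya)&(p[:,1]<ya+.02),2],initial=-.01)) for ya in np.arange(.06,.5,.02)])
a=np.deg2rad(72.6); D=np.array([np.cos(a),np.sin(a),0]); N=np.array([-D[1],D[0],0]); E=np.array([.470,.247,0])
def rot(yax,tilt=0):
    # tool z down tilted: hand leaning toward +D by tilt
    Z=-np.cos(tilt)*np.array([0,0,1.])-np.sin(tilt)*D
    Y=yax-Z*(yax@Z); Y/=np.linalg.norm(Y); return np.c_[np.cross(Y,Z),Y,Z]
for nm,y0 in [("across",N),("across-",-N),("along",D),("along-",-D)]:
  for t in [-.5,-.25,0,.25,.5]:
    out=[]
    for s,z in [(-.16,.03),(-.055,.11),(0,.11),(.03,.1),(.11,.09)]:
        q=env.ik(E+D*s+[0,0,z],rot(y0,t)); out.append(None if q is None else np.round(q,1).tolist())
    print(nm,t,[o is not None for o in out], out[0],out[-1])
E
```

```text
0.46 [3, 5, 72, 73, 75, 72, 73, 149, 147, 9, 8, 9, 10, 10, 11, 9, 10, 9, 6, 3, 5, 4]
0.48 [4, 2, 3, 68, 72, 73, 73, 147, -10, 9, 9, 10, 9, 9, 9, 12, 10, 11, 8, 4, 5, 3]
0.5 [3, 3, 3, 30, 28, 3, 4, 144, 6, 8, 10, 9, 10, 9, 10, 10, 10, 9, 12, 5, 5, 3]
0.52 [4, 9, 3, 25, 4, 4, 3, 5, 3, 5, 11, 8, 12, 9, 10, 9, 10, 10, 5, 5, 7, 2]
0.54 [4, 3, 3, 31, 31, 4, 3, 4, 4, 4, 2, 3, 151, 154, 125, 122, 74, 143, 6, 4, 4, 2]
0.56 [41, 40, 38, 38, 29, 4, 4, 4, 4, 4, 4, 2, 154, 154, 132, 147, 140, 143, 156, 154, 3, 10]
0.58 [5, 4, 4, 111, 133, 146, 144, 141, 121, 4, 3, 4, 4, 160, 162, 143, 130, 105, 157, 155, 1, 17]
0.6 [38, 37, 36, 140, 153, 162, 164, 157, 150, 120, 3, 78, 76, 78, 181, 137, 81, 113, 157, 151, 0, 2]
0.62 [107, 37, 118, 152, 165, 201, 209, 204, 157, 141, 2, 77, 5, 50, 162, 139, 195, 127, 155, 152, -10, 2]
across -0.5 [True, True, True, True, True] [0.2, 0.3, -0.2, 2.4, -1.0, 0.5, -2.5] [0.4, 0.6, -1.2, 2.0, 0.6, 0.5, 1.8]
across -0.25 [True, True, True, True, True] [0.8, 0.5, -1.2, 2.3, 0.5, 0.5, 2.2] [0.3, 0.7, -1.2, 1.9, 0.7, 0.8, 1.6]
across 0 [True, True, True, True, True] [0.6, 0.
[... 1390 characters left out ...]
True, True, True, True] [0.1, 0.6, -0.8, 2.0, 0.7, 1.3, 0.1] [-0.2, 1.0, -1.0, 1.4, 0.8, 1.7, -0.1]
along- -0.5 [True, True, True, True, True] [0.4, 0.4, -0.4, 2.4, -0.9, 0.5, -1.1] [-0.2, 0.4, -0.4, 2.1, -0.5, 0.4, -1.9]
along- -0.25 [True, True, True, True, True] [0.2, 0.3, -0.4, 2.3, -0.3, 0.5, -1.8] [-0.1, 0.5, -0.6, 1.9, 0.2, 0.6, -2.6]
along- 0 [True, True, True, True, True] [0.1, 0.3, -0.5, 2.2, 0.3, 0.6, -2.5] [-1.2, 0.6, 0.7, 1.8, -0.4, 0.9, -2.2]
along- 0.25 [True, True, True, True, True] [0.2, 0.5, -0.7, 2.1, 0.6, 1.0, -2.9] [-0.4, 0.6, -0.5, 1.6, 0.4, 1.2, -2.9]
along- 0.5 [True, True, True, True, True] [-0.1, 0.6, -0.5, 2.0, 0.6, 1.2, -2.9] [-1.3, 0.9, 0.9, 1.5, -0.3, 1.4, -2.3]
```

```bash
python3 - <<'E'
import cv2
im=cv2.imread("pics/side0.png"); cv2.imwrite("pics/crop2.png",cv2.resize(im[90:220,270:430],None,fx=4.5,fy=4.5,interpolation=cv2.INTER_CUBIC))
E
```

```text
(no output)
```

View pics/crop2.png

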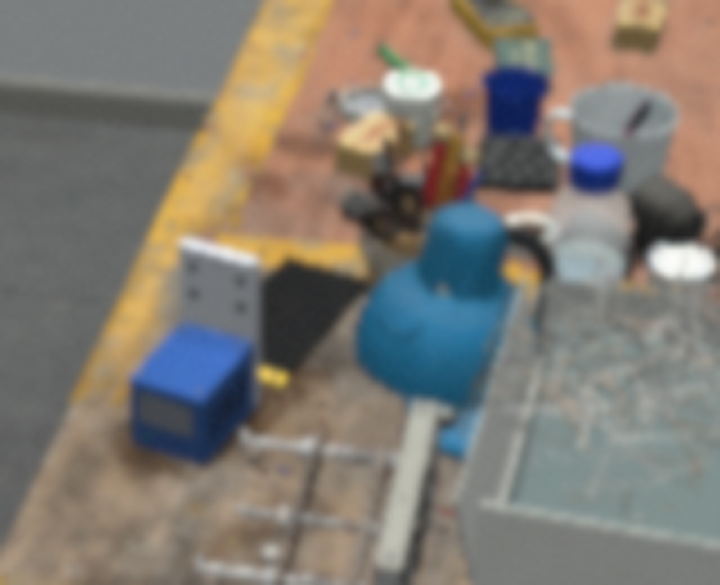

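The side crop shows the unit upright with the pad behind it. A cup of tools stands beside the pad at x≥0.54 and about 0.15 high, so I'll lean the hand away from it during tipping. Now the push: fingertips low, two fingers across, square to the pad.

```bash
cat >> h.py <<'E'
A0=np.deg2rad(72.6); D=np.array([np.cos(A0),np.sin(A0),0]); N=np.array([-D[1],D[0],0]); ED=np.array([.470,.247,0]); U=np.array([0,0,1.])
def pt(s,l,z): return ED+D*s+N*l+U*z
def rot(yax,tilt=0,lean=0):  # hand leans toward +D by tilt, toward +N by lean
    Z=-(U+np.tan(tilt)*D+np.tan(lean)*N); Z/=np.linalg.norm(Z)
    Y=yax-Z*(yax@Z); Y/=np.linalg.norm(Y); return np.c_[np.cross(Y,Z),Y,Z]
def st(tag=""):
    s=env.get_state(); r=s["eef_pos"]-ED
    print(tag,"t",round(s["time"],2),"s,l,z",(1000*np.array([r@D,r@N,r[2]])).round(1),"F",s["wrist_force"].round(1),"op",round(s["opening"],4)); return s
E
python3 - <<'E'
from h import *
R=rot(-N,-.15)
env.movep([.42,-.1,.28],R); st("via")
env.grip(.036)
env.movep(pt(-.165,-.008,.15),R); st("pre")
env.move_linear(pt(-.165,-.008,.022),.12); st("low")
print(env.move_linear(pt(-.103,-.002,.022),.03,force_limit=9)); st("pushed")
im,d,P=cloud("top"); cv2.imwrite("pics/top1.png",im[:,:,::-1])
cv2.imwrite("pics/crop3.png",cv2.resize(im[180:280,150:310,::-1],None,fx=5,fy=5,interpolation=cv2.INTER_CUBIC))
E
```

```text
via t 1.97 s,l,z [-347.4  -56.6  279.9] F [1.2 0.3 0.5] op 0.0855
pre t 3.41 s,l,z [-165.7   -9.2  150.5] F [-0.1 -0.7 -0.5] op 0.036
low t 4.62 s,l,z [-164.8   -8.6   22.6] F [-0.2  0.5  0.1] op 0.0357
True
pushed t 6.33 s,l,z [-110.6   -2.1   21.2] F [ 0.4 -0.   0.4] op 0.0358
```

View pics/crop3.png

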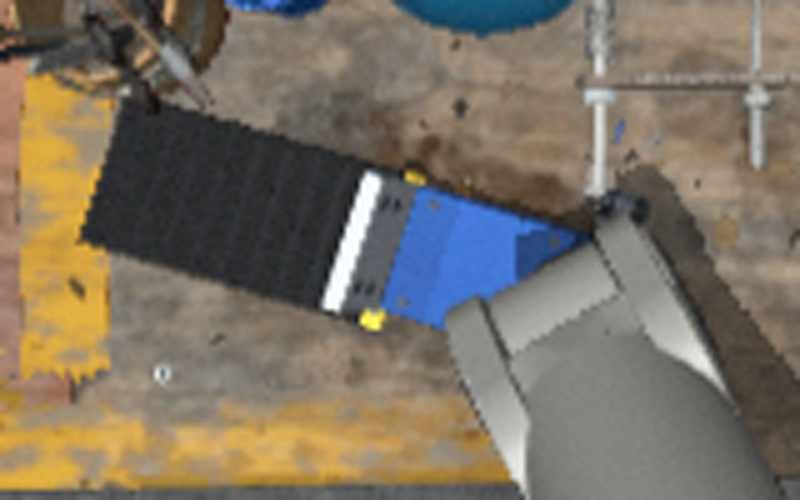

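The crop shows the plate top (white, crop 325-380 × 170-310) nearly parallel to the strip, and yellow strip ends visible on both sides at (415,178) and (372,320). I'll measure the plate top and go on.

```bash
cat >> h.py <<'E'
def plate_top(z=.145,name="pt"):
    im,d,P=cloud("top"); m=(P[...,2]>.125)&(P[...,2]<.16)&(abs(P[...,0]-.47)<.06)&(P[...,1]>.19)&(P[...,1]<.28)&(im.min(-1)>60)
    n,l,s,c=cv2.connectedComponentsWithStats(m.astype(np.uint8)); m=l==1+np.argmax(s[1:,4])
    q=plane("top",np.argwhere(m)[:,::-1],z)-ED; a=np.c_[q@D,q@N]*1000
    r=cv2.minAreaRect(a.astype(np.float32)); print("plate_top",m.sum(),"z",np.median(P[...,2][m]).round(4),np.round(r,1).tolist() if 0 else r)
E
python3 - <<'E'
from h import *
plate_top()
env.move_linear(pt(-.135,-.003,.022),.08)
env.move_linear(pt(-.135,-.003,.2),.25); st("up")
plate_top()
# tipping orientation: fingers along D, leaning toward +N
R=rot(D,0,.3)
env.grip(.053)
env.movep(pt(-.062,.003,.2),R); st("over")
plate_top()
im,d=env.camera("side"); cv2.imwrite("pics/crop4.png",cv2.resize(im[60:220,230:430,::-1],None,fx=4,fy=3.6,interpolation=cv2.INTER_CUBIC))
E
```

```text
plate_top 169 z 0.1435 ((-6.390955924987793, -6.647663116455078), (69.21170806884766, 14.249884605407715), 89.53187561035156)
up t 7.73 s,l,z [-135.3   -2.1  198.9] F [-0.6 -0.2  0.1] op 0.036
plate_top 165 z 0.1434 ((-6.390955924987793, -6.647663116455078), (69.21170806884766, 14.249884605407715), 89.53187561035156)
over t 8.94 s,l,z [-62.7   2.8 199.8] F [ 0.2  1.3 -0.1] op 0.0525
plate_top 103 z 0.1441 ((-6.494505882263184, -17.156370162963867), (48.1953239440918, 14.235678672790527), 89.6046371459961)
```

View pics/crop4.png

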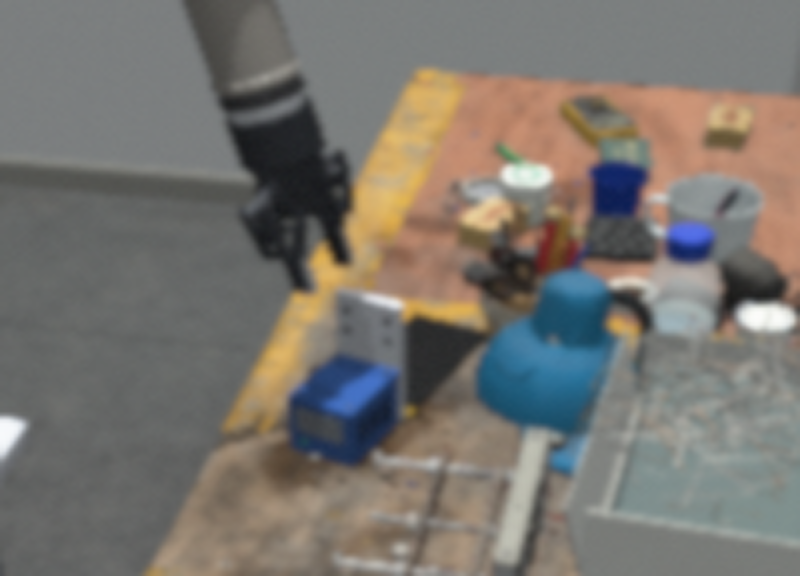

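The side crop shows the unit upright at the edge (plate at crop (370,340)), with the hand above and leaning away from the cup. The heel is at s≈-1.4 mm, yaw within 0.5° and lateral -6 mm, with ±10 mm available. Next I'll touch the housing top to calibrate fingertip height, rise to 0.10, and push on the plate.

```bash
python3 - <<'E'
from h import *
env.move_linear(pt(-.060,-.006,.12),.12); st("12")
h=env.move_linear(pt(-.060,-.006,.066),.02,force_limit=3); s=st(f"touch {h}")
zt=s["eef_pos"][2]; np.save("ztouch.npy",zt)
env.move_linear(pt(-.060,-.006,zt+.031),.05); st("rise")
h=env.move_linear(pt(-.040,-.006,zt+.031),.02,force_limit=1.5); st(f"plate {h}")
plate_top()
E
```

```text
12 t 9.87 s,l,z [-59.7  -6.3 120.4] F [ 0.4 -0.2  0.8] op 0.0527
touch True t 10.84 s,l,z [-59.7  -6.2 109.4] F [-1.  -1.4  4.4] op 0.0532
rise t 11.62 s,l,z [-60.2  -6.  140.3] F [ 0.2  0.  -0.3] op 0.053
plate False t 12.77 s,l,z [-40.2  -6.  140.3] F [ 0.3 -1.3  0.7] op 0.053
plate_top 91 z 0.1433 ((1.670102596282959, -24.10853385925293), (19.606355667114258, 34.49220657348633), 7.782851696014404)
```

```bash
python3 - <<'E'
from h import *
im,d=env.camera("side"); im2,d2=env.camera("wrist")
a=cv2.resize(im[90:200,265:375,::-1],(560,560),interpolation=cv2.INTER_CUBIC)
b=cv2.resize(im2[:,:,::-1],(240,150)); c=np.zeros((560,800,3),np.uint8); c[:,:560]=a; c[:150,560:]=b
cv2.imwrite("pics/c5.png",c)
E
```

```text
(no output)
```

View pics/c5.png

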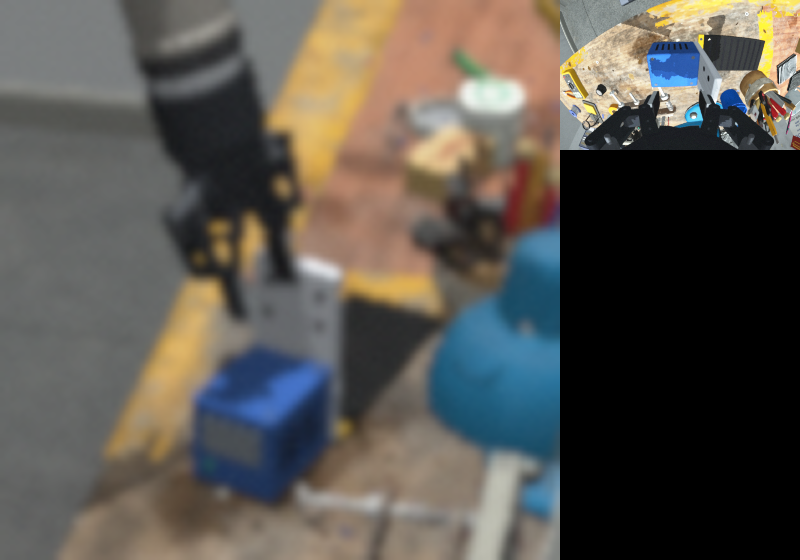

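The composite shows finger A just in front of the plate's upper part (crop ~(280,270)), with the unit still upright. The "touch" was the wide knuckle on the plate top, so the tip can't go below about 0.105 at θ=0. So I'll push at the present height, tracking the tilt from the top camera, and lower the outer finger onto the housing before overbalance.

```bash
cat >> h.py <<'E'
def tilt():
    """tilt from points of the plate's top end & free front seen beside the finger (top camera)"""
    im,d,P=cloud("top"); r=P-ED; s,l,z=r@D,r@N,P[...,2]
    m=(l<-.018)&(l>-.048)&(s>-.11)&(s<.2)&(z>.02)&(z<.2)
    b=(im.max(-1).astype(int)-im.min(-1)<40)&m&(im.min(-1)>60)
    hb=m&(im[...,2].astype(int)-im[...,0]>50)
    o={}
    if b.sum()>8:
        k=b&(z>np.percentile(z[b],95)-.008)
        o["top"]=[int(k.sum())]+[round(1000*float(np.median(v[k])),1) for v in (s,z)]; S,Z=np.median(s[k])+.0014,np.median(z[k])
        o["th_top"]=round(float(np.arctan2(S,Z)+np.arctan2(5,145)),3)
    if hb.sum()>10:
        f=np.polyfit(s[hb],z[hb],1); o["housing"]=[int(hb.sum()),round(float(-np.arctan(f[0])),3)]+[round(1000*float(v),1) for v in (s[hb].min(),s[hb].max(),z[hb].max())]
    print(o); return o
E
python3 - <<'E'
from h import *
tilt()
R=env.get_state()["eef_pos"]; z=.140
for s in (-.032,-.024,-.016):
    env.move_linear(pt(s,-.006,z),.03); st(); tilt()
E
```

```text
{'top': [54, 4.5, 143.6], 'th_top': 0.076, 'housing': [312, 0.008, -97.3, -5.6, 78.5]}
 t 13.38 s,l,z [-31.6  -5.9 140. ] F [ 0.4 -0.8  0.2] op 0.0527
{'top': [49, 13.0, 143.3], 'th_top': 0.135, 'housing': [327, -0.021, -96.6, -0.2, 85.2]}
 t 13.85 s,l,z [-23.6  -6.  140. ] F [-0.6 -1.6  1.1] op 0.0532
{'top': [53, 20.1, 142.3], 'th_top': 0.185, 'housing': [339, -0.059, -97.1, 2.2, 88.8]}
 t 14.32 s,l,z [-15.6  -6.  140. ] F [-0.4 -0.   1.3] op 0.0527
{'top': [56, 27.3, 140.9], 'th_top': 0.235, 'housing': [335, -0.051, -95.2, 5.9, 93.3]}
```

```bash
python3 - <<'E'
from h import *
env.move_linear(pt(0,-.006,.140),.03); st(); o=tilt()
env.wait(.3); th=tilt()["th_top"]; s0=0
h=env.move_linear(pt(-.045*np.tan(th-.01),-.006,.095),.02,force_limit=2.5); st(f"B touch {h}"); tilt()
env.wait(.3); st(); tilt()
E
```

```text
t 15.05 s,l,z [  0.4  -6.  140.1] F [-0.1  0.2  1.5] op 0.0532
{'top': [57, 39.8, 137.9], 'th_top': 0.325, 'housing': [349, -0.028, -93.1, 11.8, 99.9]}
{'top': [57, 39.0, 138.3], 'th_top': 0.319, 'housing': [344, -0.034, -92.9, 11.3, 99.8]}
B touch True t 15.88 s,l,z [  0.8  -6.1 139.6] F [-0.5  0.4  2.2] op 0.0528
{'top': [55, 41.3, 138.1], 'th_top': 0.334, 'housing': [347, -0.023, -92.5, 12.2, 99.0]}
 t 16.23 s,l,z [  0.7  -6.1 139.5] F [0.8 0.6 2.9] op 0.053
{'top': [56, 40.3, 137.8], 'th_top': 0.328, 'housing': [345, -0.023, -92.8, 12.0, 99.7]}
```

```bash
python3 - <<'E'
from h import *
s,z=.0005,.1395
for k in range(5):
    z-=.008; s-=.008*.34
    h=env.move_linear(pt(s,-.006,z),.03,force_limit=5); st(f"{h}"); th=tilt().get("th_top",0)
    if h or th>.41 or th<.27: break
im,d=env.camera("side")
cv2.imwrite("pics/c6.png",cv2.resize(im[90:200,265:375,::-1],(560,560),interpolation=cv2.INTER_CUBIC))
E
```

```text
True t 16.48 s,l,z [  2.7  -6.5 138.7] F [-1.2  0.3  4. ] op 0.0528
{'top': [57, 42.1, 137.1], 'th_top': 0.342, 'housing': [345, -0.034, -92.5, 12.4, 102.3]}
```

View pics/c6.png

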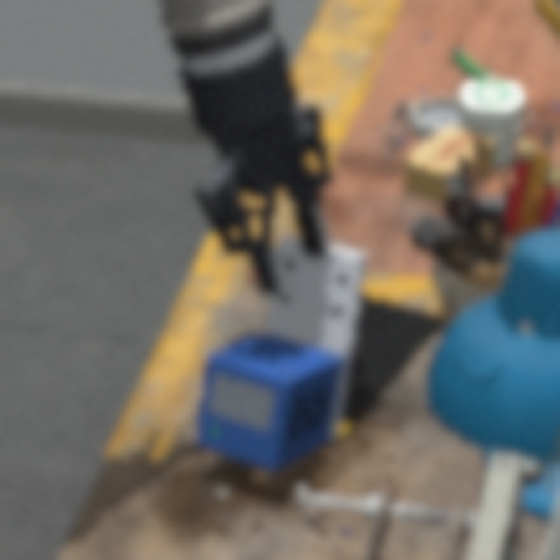

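```bash
python3 - <<'E'
from h import *
st(); tilt()
im,d=env.camera("wrist"); np.save("pics/w.npy",d)
cv2.imwrite("pics/c7.png",cv2.resize(im[80:400,60:580,::-1],(800,492),interpolation=cv2.INTER_CUBIC))
i=env.camera_info("wrist"); print(i["intrinsics"],i["T"].round(3))
E
```

```text
t 16.58 s,l,z [  2.5  -6.5 138.8] F [-1.3  0.8  4.1] op 0.0529
{'top': [54, 41.8, 137.4], 'th_top': 0.339, 'housing': [343, -0.022, -92.4, 12.2, 102.6]}
[[309.70691629   0.         317.76359593]
 [  0.         309.70691629 200.8972028 ]
 [  0.           0.           1.        ]] [[ 0.297  0.795  0.529  0.373]
 [ 0.955 -0.252 -0.159  0.277]
 [ 0.007  0.552 -0.834  0.246]
 [ 0.     0.     0.     1.   ]]
```

View pics/c7.png

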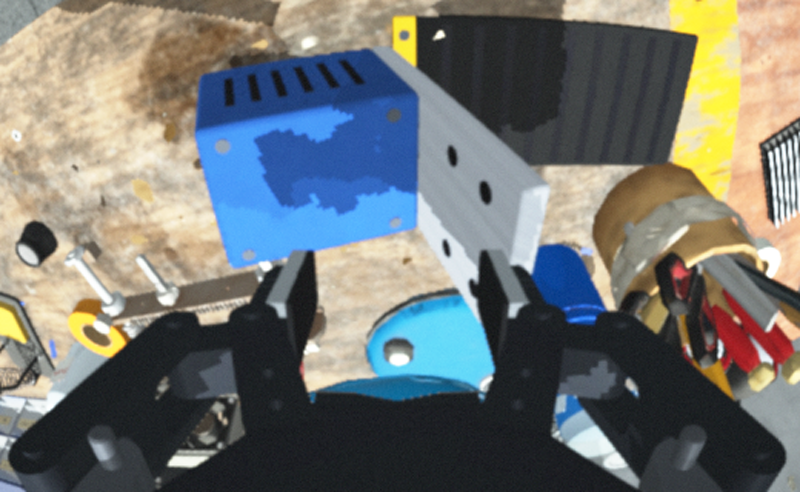

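The wrist view shows finger A's thin tip on the plate front near the upper holes (485,250). Its thicker block sits right over the plate's top end (530,270), so it can't slide down further. I'll let the unit rock back slowly, tilt the hand back by 0.2 rad (outer finger lower, knuckle clear of the plate), and push again.

```bash
python3 - <<'E'
from h import *
env.move_linear(pt(.0025,-.006,.142),.03)
env.move_linear(pt(-.05,-.006,.142),.025); st("back"); tilt()
R=rot(D,-.2,.3)
env.move_linear(pt(-.062,-.006,.142),.04,attitude=R); st("tilted")
h=env.move_linear(pt(-.062,-.006,.108),.03,force_limit=6); st(f"down {h}"); tilt()
if not h:
    for s in (-.05,-.04,-.032):
        h=env.move_linear(pt(s,-.006,.108),.03,force_limit=8); st(f"{h}"); tilt()
        if h: break
E
```

```text
back t 19.19 s,l,z [-46.9  -6.8 143.8] F [0.8 3.3 6. ] op 0.0531
{'top': [48, -5.3, 144.0], 'th_top': 0.007, 'housing': [310, 0.006, -99.7, -7.9, 75.2]}
tilted t 19.7 s,l,z [-62.7  -6.3 142. ] F [ 0.6  0.5 -0.2] op 0.053
down False t 20.98 s,l,z [-61.9  -6.2 108.2] F [0.1 0.2 0.8] op 0.0528
{'top': [49, -4.7, 144.1], 'th_top': 0.011, 'housing': [317, 0.002, -99.9, -8.9, 75.4]}
False t 21.58 s,l,z [-49.8  -5.8 107.9] F [-0.5 -0.2 -0.7] op 0.0532
{'top': [49, -4.5, 143.9], 'th_top': 0.013, 'housing': [312, 0.003, -99.8, -8.3, 74.1]}
False t 22.12 s,l,z [-40.   -6.  107.9] F [-0.1 -1.4  0.9] op 0.053
{'top': [51, 4.5, 143.4], 'th_top': 0.075, 'housing': [323, 0.028, -98.4, -5.2, 79.3]}
False t 22.58 s,l,z [-31.5  -6.  108.1] F [ 0.2 -1.1  0.4] op 0.0529
{'top': [55, 15.0, 143.3], 'th_top': 0.148, 'housing': [330, -0.023, -97.7, -0.8, 104.8]}
```

```bash
python3 - <<'E'
from h import *
for s in (-.024,-.018,-.013,-.009):
    h=env.move_linear(pt(s,-.006,.108),.03,force_limit=8); st(f"{h}"); th=tilt()["th_top"]
    if h or th>.34: break
E
```

```text
False t 23.05 s,l,z [-23.5  -6.  108.1] F [-0.2 -1.1  0.6] op 0.0529
{'top': [52, 23.9, 141.8], 'th_top': 0.211, 'housing': [338, -0.039, -96.2, 4.2, 92.8]}
False t 23.45 s,l,z [-17.5  -6.  108.1] F [ 0.7 -0.7  1.4] op 0.0531
{'top': [53, 31.4, 140.3], 'th_top': 0.264, 'housing': [339, -0.038, -95.0, 9.7, 94.3]}
False t 23.82 s,l,z [-12.6  -6.  108.1] F [1.2 0.1 0.4] op 0.053
{'top': [57, 36.5, 138.5], 'th_top': 0.301, 'housing': [345, -0.022, -93.9, 10.5, 105.8]}
False t 24.15 s,l,z [ -8.7  -6.  108.1] F [-0.2  0.   0.4] op 0.0532
{'top': [58, 40.3, 137.2], 'th_top': 0.33, 'housing': [345, -0.026, -93.2, 12.1, 103.3]}
```

```bash
python3 - <<'E'
from h import *
s,z=-.0087,.108
for k in range(4):
    z-=.0025; s-=.0025*.34
    h=env.move_linear(pt(s,-.006,z),.02,force_limit=8); S=st(f"{h}"); th=tilt()["th_top"]
    if h or th<.30 or np.linalg.norm(S["wrist_force"])>4: break
E
```

```text
False t 24.48 s,l,z [ -9.9  -5.9 105.2] F [ 0.5 -0.5 -0.6] op 0.0532
{'top': [56, 40.7, 137.7], 'th_top': 0.331, 'housing': [343, -0.022, -93.0, 11.6, 101.7]}
False t 24.81 s,l,z [-10.7  -5.9 102.8] F [-0.6 -0.6 -0.8] op 0.0533
{'top': [55, 40.6, 137.2], 'th_top': 0.332, 'housing': [342, -0.03, -92.7, 11.7, 99.4]}
False t 25.14 s,l,z [-11.3  -6.  100.4] F [ 0.4 -1.   0.7] op 0.0531
{'top': [56, 40.4, 137.5], 'th_top': 0.329, 'housing': [341, -0.029, -93.3, 12.0, 100.5]}
True t 25.4 s,l,z [-11.6  -6.8  99.3] F [-4.3 -2.8  9.9] op 0.0531
{'top': [57, 40.0, 138.2], 'th_top': 0.326, 'housing': [343, -0.036, -92.9, 11.7, 100.2]}
```

Outer finger touches the housing top at θ≈0.33, TCP (-11.6, 100), so the unit is now caged between the two fingers. I'll follow the arc through the balance point.

```bash
cat >> h.py <<'E'
L=.072
def sB(t): return .010+L*np.cos(min(t,.49)+.2)
def Bp(t,sb): return np.array([-sb*np.cos(t)+.07*np.sin(t), sb*np.sin(t)+.07*np.cos(t)])
def tcp(t,clear=.0015,dx=0):
    p=np.array([-.0116,.100])+Bp(t,sB(t))-Bp(.33,sB(.33)); return pt(p[0]+dx,-.006,p[1]+clear)
E
python3 - <<'E'
from h import *
env.move_linear(tcp(.33),.02); st(); tilt()
for t in (.37,.41,.45,.49):
    h=env.move_linear(tcp(t),.02,force_limit=12); S=st(f"{t} {h}"); th=tilt().get("th_top")
    if h: break
env.wait(.2); st(); tilt()
E
```

```text
t 25.75 s,l,z [-11.5  -5.9 101.5] F [-0.2 -1.1  0.9] op 0.0526
{'top': [56, 40.3, 137.7], 'th_top': 0.328, 'housing': [344, -0.026, -93.2, 12.2, 99.9]}
0.37 False t 26.21 s,l,z [ -6.2  -6.  102.8] F [-0.6 -0.5  0.5] op 0.053
{'top': [61, 45.0, 135.7], 'th_top': 0.364, 'housing': [346, -0.011, -92.0, 14.4, 103.8]}
0.41 False t 26.67 s,l,z [ -1.2  -6.  103.7] F [-0.5 -1.  -0.3] op 0.0532
{'top': [59, 50.6, 133.6], 'th_top': 0.406, 'housing': [348, 0.001, -90.1, 17.1, 105.5]}
0.45 False t 27.13 s,l,z [  4.1  -5.9 104.3] F [ 0.6 -0.8 -0.5] op 0.053
{'top': [59, 56.5, 132.3], 'th_top': 0.447, 'housing': [346, -0.005, -89.5, 19.0, 107.8]}
0.49 False t 27.6 s,l,z [  9.6  -6.  104.7] F [0.2 0.6 0.5] op 0.053
{'top': [60, 66.2, 126.5], 'th_top': 0.525, 'housing': [341, 0.023, -86.4, 24.2, 111.4]}
 t 27.85 s,l,z [  9.   -6.  104.5] F [ 0.1 -0.2 -0.3] op 0.0531
{'top': [59, 65.5, 127.0], 'th_top': 0.519, 'housing': [344, 0.01, -86.4, 24.3, 111.6]}
```

Overbalanced and caught: θ=0.52, resting on the outer finger. Now lowering along the arc.

```bash
python3 - <<'E'
from h import *
for t in (.57,.65,.75,.85,.95,1.05):
    h=env.move_linear(tcp(t),.018,force_limit=15); S=st(f"{t} {h}"); th=tilt().get("th_top")
    if h or th is None or th-t>.12: break
im,d=env.camera("side")
cv2.imwrite("pics/c8.png",cv2.resize(im[90:200,265:375,::-1],(560,560),interpolation=cv2.INTER_CUBIC))
E
```

```text
0.57 False t 28.48 s,l,z [ 16.8  -6.  106.3] F [-0.9  0.9  1.6] op 0.053
{'top': [70, 76.2, 119.4], 'th_top': 0.611, 'housing': [335, 0.053, -82.1, 29.7, 115.6]}
0.65 False t 29.1 s,l,z [ 24.3  -6.  107.4] F [0.2 1.  1.2] op 0.0531
{'top': [26, 176.5, 126.8], 'th_top': 0.986, 'housing': [326, 0.092, -77.1, 33.7, 117.9]}
```

View pics/c8.png

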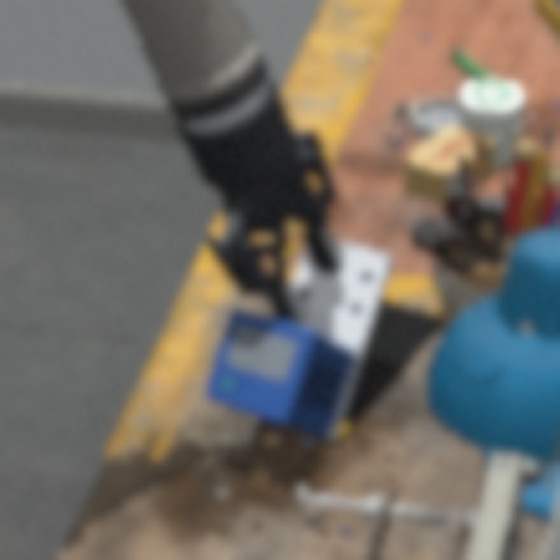

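The picture shows the unit leaning about 0.7 rad, held by the finger on the housing top; the odd reading came from the tool cup. I've used all my views, so I'll filter that out and continue on numbers.

```bash
sed -i 's/(l>-.048)&(s>-.11)&(s<.2)/(l>-.038)\&(s>-.11)\&(s<.158)/; s/o={}/o={}; b\&=(z<.15)/' h.py; sed -i 's/m=(l<-.018)/m=(l<-.020)/' h.py
python3 - <<'E'
from h import *
tilt()
for t in (.75,.85,.95,1.05,1.15):
    h=env.move_linear(tcp(t),.018,force_limit=15); S=st(f"{t} {h}"); tilt()
    if h: break
E
```

```text
{'top': [53, 81.1, 109.7], 'th_top': 0.679, 'housing': [232, 0.096, -76.5, 34.5, 118.9]}
0.75 False t 29.93 s,l,z [ 33.8  -5.9 107.7] F [0.6 1.8 0.5] op 0.0531
{'top': [49, -30.6, 104.9], 'th_top': -0.237, 'housing': [218, 0.115, -70.8, 37.5, 121.9]}
0.85 False t 30.67 s,l,z [ 43.4  -6.  107.3] F [1.  2.1 0.3] op 0.0529
{'top': [35, -26.1, 108.5], 'th_top': -0.189, 'housing': [204, 0.144, -63.8, 42.5, 123.8]}
0.95 False t 31.4 s,l,z [ 52.9  -6.  105.9] F [0.9 2.5 0.6] op 0.0526
{'top': [38, -16.5, 110.5], 'th_top': -0.102, 'housing': [183, 0.125, -55.8, 44.7, 122.8]}
1.05 False t 32.13 s,l,z [ 62.2  -6.  103.6] F [0.9 2.5 0.2] op 0.0525
{'top': [42, -5.8, 109.0], 'th_top': -0.006, 'housing': [152, -0.172, -47.6, 36.3, 119.4]}
1.15 False t 32.87 s,l,z [ 71.8  -6.  100.7] F [0.1 3.8 3.8] op 0.0528
{'top': [47, 3.5, 109.0], 'th_top': 0.079, 'housing': [141, -0.252, -39.1, 29.4, 119.3]}
```

```bash
cat >> h.py <<'E'
def lie():
    im,d,P=cloud("top"); r=P-ED; s,l,z=r@D,r@N,P[...,2]; i=im.astype(int)
    b=(l<-.02)&(l>-.038)&(s>.07)&(s<.158)&(z>.004)&(z<.12)&(i.max(-1)-i.min(-1)<40)&(i.min(-1)>75)
    f=np.polyfit(s[b],z[b],1) if b.sum()>12 else [0,0]
    hb=(abs(l+.006)<.04)&(s>-.12)&(s<.12)&(z>.02)&(z<.14)&(i[...,2]-i[...,0]>50)
    print("plate n",b.sum(),"slope ang",np.round(np.pi/2+np.arctan(f[0]),3),"max s,min z",(1000*s[b].max(initial=0)).round(1),(1000*z[b].min(initial=1)).round(1),"blue s",(1000*np.percentile(s[hb],[2,98])).round(1),"zmax",(1000*np.percentile(z[hb],97)).round(1))
E
python3 - <<'E'
from h import *
lie()
for t in (1.23,1.31,1.39,1.45):
    h=env.move_linear(tcp(t),.015,force_limit=12); S=st(f"{t} {h}"); lie()
    if h: break
E
```

```text
plate n 138 slope ang 1.748 max s,min z 138.2 4.9 blue s [-38.9  27.9] zmax 115.3
1.23 False t 33.62 s,l,z [77.9 -6.2 97. ] F [0.1 2.8 3.7] op 0.0531
plate n 138 slope ang 1.686 max s,min z 137.0 8.3 blue s [-33.7  33. ] zmax 114.0
1.31 False t 34.33 s,l,z [84.9 -6.  93.3] F [1.  3.6 3.9] op 0.0528
plate n 139 slope ang 1.649 max s,min z 137.4 4.6 blue s [-27.9  39.1] zmax 112.0
1.39 False t 35.04 s,l,z [91.8 -6.  89.2] F [1.8 4.1 5.2] op 0.0528
plate n 128 slope ang 1.614 max s,min z 129.2 17.8 blue s [-22.   45.6] zmax 109.9
1.45 False t 35.62 s,l,z [96.7 -5.9 85.9] F [1.3 4.3 5.2] op 0.0533
plate n 116 slope ang 1.556 max s,min z 134.5 5.1 blue s [-17.8  49.9] zmax 109.2
```

```bash
python3 - <<'E'
from h import *
s=.0967
for k in range(9):
    s+=.003
    env.move_linear(pt(s,-.006,.087),.01); S=st(); lie()
    if S["wrist_force"]@D<1.2: break
E
```

```text
t 36.27 s,l,z [98.6 -5.7 86.1] F [ 1.7  2.4 -0.9] op 0.053
plate n 108 slope ang 1.547 max s,min z 132.7 7.8 blue s [-16.   51.5] zmax 109.1
 t 36.77 s,l,z [102.3  -6.1  86.9] F [-0.7 -0.5 -0.5] op 0.053
plate n 105 slope ang 1.537 max s,min z 133.2 6.3 blue s [-15.8  52. ] zmax 108.7
```

Landed: the force faded to zero with no drop. The heel looks to be about 15 mm short of the edge, so it slid back a little. I'll clear the hand and measure.

```bash
cat >> h.py <<'E'
def rect():
    im,d,P=cloud("top"); r=P-ED; s,l,z=r@D,r@N,P[...,2]; i=im.astype(int)
    g=(abs(l)<.06)&(s>-.15)&(s<.2)
    for nm,m,zz in (("front",g&(z>.095)&(z<.12)&(s<.1),.106),("plate",g&(s>.062)&(z<.03)&(i.min(-1)>75)&(i.max(-1)-i.min(-1)<40),.016)):
        n,lb,c,_=cv2.connectedComponentsWithStats(m.astype(np.uint8))
        if n<2: print(nm,"none"); continue
        m=lb==1+np.argmax(c[1:,4]); q=plane("top",np.argwhere(m)[:,::-1],zz)-ED; a=np.c_[q@D,q@N]*1000
        R=cv2.minAreaRect(a.astype(np.float32)); print(nm,m.sum(),"z",np.percentile(z[m]*1000,[5,50,95]).round(1),np.round(R[0],1),np.round(R[1],1),round(R[2],1),"s",np.percentile(a[:,0],[1,99]).round(1),"l",np.percentile(a[:,1],[1,99]).round(1))
E
python3 - <<'E'
from h import *
env.move_linear(pt(.108,-.006,.088),.06)
env.move_linear(pt(.108,-.003,.2),.2); st("up")
env.movep(pt(-.06,.01,.23),rot(-N,-.15)); st("away"); rect()
E
```

```text
up t 37.78 s,l,z [106.9  -2.9 198.8] F [-0.3  0.2 -0.6] op 0.053
away t 38.58 s,l,z [-59.8  10.6 229. ] F [-0.2  0.2  0.1] op 0.0532
front 284 z [102.3 105.6 108.5] [ 29.3 -26.2] [80.3 46.7] 32.3 s [-12.6  53.4] l [-41.   10.7]
plate 598 z [-2.8 14.5 18.9] [107.3 -14.4] [99.1 91.1] 0.2 s [ 62.3 147.9] l [-59.3  29.8]
```

```bash
python3 - <<'E'
from h import *
env.grip(.036)
env.movep(pt(-.13,-.005,.16),rot(-N,-.15)); st(); rect()
env.move_linear(pt(-.075,-.005,.045),.12); st("low"); rect()
E
```

```text
t 39.42 s,l,z [-130.4   -5.   159.5] F [1.2 0.3 0.4] op 0.0359
front 745 z [101.4 105.3 108.6] [17.3 -6.7] [72.3 69.9] 1.6 s [-17.1  52.7] l [-40.8  27.5]
plate 599 z [-2.6 14.3 18.7] [107.3 -14.4] [99.1 91.1] 0.2 s [ 62.4 147.9] l [-59.3  29.8]
low t 40.67 s,l,z [-75.   -5.5  45.5] F [-0. -0.  0.] op 0.036
front 688 z [102.  105.6 108.8] [17.9 -6.6] [71.1 69.7] 1.7 s [-16.3  52.7] l [-40.8  27.6]
plate 580 z [-2.3 14.5 18.2] [ 94.5 -15.1] [77.1 91.1] 1.7 s [ 62.1 129.9] l [-59.3  29.8]
```

```bash
python3 - <<'E'
from h import *
h=env.move_linear(pt(-.036,-.009,.04),.08,force_limit=15); st(f"near {h}")
h=env.move_linear(pt(-.009,-.003,.04),.02,force_limit=25); st(f"push {h}")
env.move_linear(pt(-.05,-.003,.045),.1)
env.move_linear(pt(-.12,-.003,.15),.15); env.wait(.3); st(); rect()
im,d=env.camera("top"); i=im.astype(int); hsv=cv2.cvtColor(im,cv2.COLOR_RGB2HSV)
q=np.argwhere((hsv[...,0]>20)&(hsv[...,0]<35)&(hsv[...,1]>120)&(hsv[...,2]>150)); p=plane("top",q[:,::-1],.006)-ED; a=np.c_[p@D,p@N]*1000
a=a[(abs(a[:,0])<25)&(abs(a[:,1])<60)]; print("yellow s",np.percentile(a[:,0],[2,98]).round(1),"l",np.percentile(a[:,1],[2,98]).round(1),len(a))
E
```

```text
near False t 41.37 s,l,z [-36.3  -8.7  39.8] F [ 0.4 -0.5  0.7] op 0.0361
push False t 42.9 s,l,z [-12.4  -3.3  39.1] F [-0.8 -7.9  3.1] op 0.0363
 t 44.76 s,l,z [-119.8   -2.6  149.5] F [-0.4  0.4 -0.2] op 0.0359
front 749 z [101.8 105.5 108.6] [31.7 -4.2] [69.9 71.6] 89.9 s [-2.8 67.1] l [-38.5  29.9]
plate 590 z [-2.3 14.3 18.5] [107.7 -14.8] [98.2 90.3] 0.2 s [ 63.2 148. ] l [-59.3  29.4]
yellow s [ 2.  12.6] l [-44.7  44.2] 21
```

```bash
python3 -c "
from h import *
print(env.finish_job()); st()"
```

```text
the job is handed in; nothing more can be done
None
the job is handed in; nothing more can be done
```

The power unit lies flat and square on the pad: yaw is about 0°, it sits about 4 mm off the pad's centre line, and its heel is about 3 mm short of the yellow edge. It was pushed upright to the stop, tipped and lowered by the finger on the housing. It slid back about 16 mm on the way down and was pushed forward again along the pad, then handed in after about 45 s with nothing touching it.

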